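Pin a candy compartment back on the turntable and clip the tongs away

ROBOT

A 6-joint arm with a two-finger parallel gripper is mounted at the origin on the work surface. World frame = base frame: x ahead of the robot, y to its left, z up, the work surface at z = 0. Lengths are in m, angles in rad, forces in N, time in s.
With the tool pointing down it reaches from about 0.375 to 0.925 m from the base axis. Payload 5.7 kg.
Tool frame: the origin (TCP) lies midway between the tips of the shut fingers; the grasp point (between the pads) lies 19 mm behind it; z points along the fingers, x is the direction in which the jaws open and shut, and the axes are right-handed (so a half turn about z gives the same grasp; the last joint's range is limited). The gripper opens to 88 mm and grips with 3 to 60 N. Pads are 20 mm wide; open, the fingers measure 115 mm over their backs; the gripper's body (75 mm by 178 mm) begins 61 mm behind the grasp point.
Start: joints at [-0.115, 0.359, 1.51, -0, 1.272, -0.115], TCP at [0.6, -0, 0.223] pointing down, gripper open.
Joint ranges: [-2.97, 2.97], [-1.01, 2.36], [0.21, 2.38], [-0.96, 4.11], [0.2, 2.71], [-2.98, 2.98]. Speed limits (rad/s): [2.39, 2.39, 3.14, 3.14, 3.14, 3.14].

INTERFACE

Orientations are given as a unit quaternion [x, y, z, w].
In Python, from bench import move_ptp, servo_line, goto_joints, move_gripper, sleep, inverse_kinematics, capture, PlanningError, close_job, spot_in, silhouettes, current_clock, current_joint_pos, current_qvel, current_joint_torque, current_position, current_orientation, current_force, current_torque, current_finger_gap gives the robot as it stands. Calls block until the motion is done:
- move_ptp(position, orientation): joint-space move of the TCP to a pose.
- servo_line(position, orientation=None, rate=0.15, contact_N=None): straight line of the TCP; orientation=None keeps the orientation; rate is the mean speed in m/s. With contact_N (N) it stops when the force on the tool has changed by that much, and returns True; else False.
- goto_joints(angles): joint-space move.
- move_gripper(opening): finger opening in m; the grip force is fixed at half the most; returns when the fingers have stopped.
- sleep(seconds).
- inverse_kinematics(position, orientation): joint angles nearest the present ones, or None.
- capture(name): name is "scene" or "side" or "wrist"; returns a dict with "image" (480x640x3 uint8, blue, green, red), "range_z" (480x640 float32, m along the optical axis (not along the pixel's ray), 0 where there is no reading), "intrinsics" (3x3 intrinsics, pixels), "R" (3x3) and "t" (3): a world point X has camera coordinates R X + t. Camera axes: x right, y down, z forward; pixel columns grow to the right and rows downward; lengths in m; the calibration is good to about 2 mm. A picture is of the moment at which its call begins.
A pose or a line that the arm cannot do raises PlanningError and nothing moves.
- close_job(): hands the job in, once; it reports no verdict.
Trained networks look in the newest picture that a camera, given by its name, has taken for a name from the list of things; names that differ only in an ending like _2 or _b are one class to them, and where a whole thing is asked for, a point or a joint stands for the part that bears it (a point fixed in the world has none). Each returns a list of dicts, best first, with "conf" (0 to 1); they miss things now and then, are a little off and sometimes report something else, mostly with a low value. They report only what shows in the picture. A call takes as long as a camera call. They do not tell look-alikes from the thing itself.
- spot_in(camera, query): "xy" ([column, row] in pixels, amid what is visible of it).
- silhouettes(camera, query): "region" (480x640 bool, what is visible of it) and "xy" ([column, row] in pixels, amid what is visible of it).
Readings, each from a call of its own:
- current_clock(): time.
- current_joint_pos(): joint angles.
- current_qvel(): joint speeds.
- current_joint_torque(): joint torques, N m.
- current_position(): TCP position.
- current_orientation(): TCP orientation.
- current_force(): force on the tool from outside, world axes, zero at the start.
- current_torque(): the same for the moment, N m.
- current_finger_gap(): finger opening in m.
Only numpy, scipy, OpenCV 4.12 (cv2) and the standard library are available. Lean on these libraries where they do the work, as an engineer would, in place of code of your own. Each camera call takes 0.05 s, during which the arm holds its last target.

TASK

The candy tray has just been refilled: put the loose red compartment back into the empty bay of the rotating tray, so that both brass pins stand up through the two holes of its flange and it sits flat on the tray, and let go. Also put the serving tools in order: snap the tongs into the empty middle pair of spring clips on the clip rack, pushed fully home and lying midway like the other tools. Keep the full compartment upright, and do not shove the teapot, cups, jar or tin about.

Things in the scene. Friction and masses are not known exactly. Their poses are not given: they have to be found in the camera images.
- handle (a point): centre of the ivory handle bar of the loose compartment, 70 mm above the compartment's underside. The bar is 14 mm thick (along x), 68 mm long (along y), 12 mm high, its ends on two posts; 20 mm free under it. x points to the compartment's narrow (inner) end, z up.
- lid_top (a point): top of the loose compartment's lid, 26 mm below the handle centre. The compartment: a closed red wedge-shaped plastic box, one solid piece, 0.3 kg, 44 mm high without the handle, 43 mm wide at the narrow end and 120 mm at the wide end; 94 mm deep, from 38 mm ahead (+x, narrow end) to 56 mm behind this point (outer edge of the flange). Same axes as handle.
- hole_a (a point): centre, at the underside, of one straight through hole (10 mm across) in the flat ivory flange (6 mm thick, 26 mm deep, 116 mm wide) along the foot of the loose compartment's wide end. From the handle centre it lies 43 mm along -x, 42 mm along +y, 70 mm down. Same axes as handle.
- hole_b (a point): the other hole of the flange, 84 mm from hole_a along -y, otherwise alike
- pin_a (a point): foot of the brass pin for hole_a, on the turntable's flat floor 24 mm above the sideboard. Pins are 8 mm thick and 16 mm tall, the last 4 mm tapering. The axes turn with the turntable: x towards the hub, y from pin_b to pin_a, z up. Seated, the compartment has these axes, its underside on the floor and its holes over the pins.
- pin_b (a point): foot of the brass pin for hole_b, 84 mm from pin_a along -y
- hub (a point): centre of the turntable at floor height. The tray is a black and gold eight-sided turntable, 312 mm across the flats, with a 10 mm rim. The pins stand 125 mm from here along -x. The five other compartments, of the same shape and height, are fixed around the brass hub (36 mm high) and leave about 8 mm free on each side of the seated one. Same axes as pin_a.
- turntable (a joint): angle of the turntable: 0 when the empty bay faces the robot (-x), growing anticlockwise from above. It turns freely either way with slight friction (0.12 N m) and stays where it is left; it need not be turned.
- tongs_mid (a point): middle of the closed stainless steel tongs, on their axis: a round bar 20 mm thick from -70 to +64 mm along x, then flat jaws 26 mm wide and 20 mm high to +100 mm; a dark hinge block 24 mm wide from -70 to -90 mm, a thin wire ring behind it to -112 mm. 0.11 kg, locked shut (one rigid piece). Lying down, this point is 10 mm above the surface. x points to the jaws.
- clip_seat (a point): where the middle of the tongs belongs in the fixed clip rack, on the bar's axis, 22 mm above the sideboard when the bar rests on the rails. x runs along the tools (the tongs may point either way), y across the row. Two wooden rails (12 mm high, 18 mm wide) carry the clips, open between them. A brush and a wooden spoon are fixed in the clips 62 mm to either side.
- clip_a (a point): the empty clip on one rail, 45 mm from clip_seat along -x: two sprung steel leaves, 14 mm wide (along x), opening upwards, tops 40 mm above the sideboard. Their lips, 31 mm above the sideboard, stand 14 mm apart, spread when the 20 mm bar is pushed straight down between them (about 10 N for both clips together) and close over it.
- clip_b (a point): the empty clip on the other rail, 45 mm from clip_seat along +x, like clip_a
- teapot: blue ceramic teapot, 110 mm across the belly, 107 mm high, spout to its +y; origin under its middle
- jar: glass jar with flip-top lid, 90 mm across, 129 mm high; origin under its middle
- tin: green tea tin, 68 mm across, 100 mm high; origin under its middle
- cup_a: white tea cup, 68 mm across, 55 mm high; origin under its middle
- cup_b: white tea cup like cup_a
Things that resemble listed ones, but are neither listed nor needed, are in the scene too. There is more than one size of the part that bears handle; the job needs the larger.

How it is judged:
At the end, for the whole second after the job is handed in: Compartment released, at rest, each hole within 3 mm of its pin's axis, underside within 3 mm of the tray floor, tilt under 0.05 rad. Tongs released, at rest in the middle clips: within 20 mm of the seat along, 4 mm across, at most 3 mm above it, axis within 0.08 rad of the clips' line (horizontal distance between hole_a and pin_a below 0.003 m and horizontal distance between hole_b and pin_b below 0.003 m and z of hole_a in the frame of pin_a below 0.003 m and z of hole_b in the frame of pin_b below 0.003 m and angle between handle's own z axis and vertical below 0.05 rad and z of tongs_mid in the frame of clip_seat below 0.003 m and y of tongs_mid in the frame of clip_seat between -0.004 and 0.004 m and x of tongs_mid in the frame of clip_seat between -0.02 and 0.02 m and angle between the x axis of tongs_mid and the x axis of clip_seat, either way round below 0.08 rad and linear speed of each of compartment, tongs below 0.02 m/s); the robot touches nothing.
It fails at once if the full compartment is tipped by more than 0.5 rad (angle between handle's own z axis and vertical above 0.5 rad).
It fails at once if a bystander is moved by more than 30 mm or knocked over (distance of any of teapot, jar, tin, cup_a, cup_b from where it was at the start of the episode above 0.03 m or angle between any of teapot, jar, tin, cup_a, cup_b's own z axis and vertical above 0.5 rad).
It also fails if it takes over 69 s, if anything falls off the work surface, if the arm or the gripper's body presses on something with over 40 N, if the wrist force passes 120 N, or if a joint passes its speed limit or range.

## Working session

There is one attempt and no reset: what is moved stays moved. The work goes in short steps, each a Python script; the robot and the scene stay as the last script left them, time stands still between calls to the robot, and variables do not carry over. Pictures are saved under pics/ and viewed, and the job is handed in when it is done.

```bash
mkdir -p pics; ls; cat > h.py <<'E'
import numpy as np, cv2
from bench import *
def w(c,u,v,z=None):
    K,R,t=c["intrinsics"],c["R"],c["t"]
    d=np.linalg.inv(K)@np.array([u,v,1.])
    if z is None:
        return R.T@(d*c["range_z"][int(v),int(u)]-t)
    o=-R.T@t; r=R.T@d
    return o+r*(z-o[2])/r[2]
def cloud(c):
    K,R,t=c["intrinsics"],c["R"],c["t"]
    v,u=np.mgrid[:480,:640]; Z=c["range_z"]
    P=np.stack([(u-K[0,2])/K[0,0]*Z,(v-K[1,2])/K[1,1]*Z,Z],-1)-t
    P=P@R; P[Z<=0]=np.nan
    return P
def px(c,X):
    p=c["intrinsics"]@(c["R"]@np.asarray(X)+c["t"]); return p[:2]/p[2]
E
python3 - <<'E'
from h import *
import pickle
for n in ["scene","side","wrist"]:
    c=capture(n); cv2.imwrite(f"pics/{n}0.png",c["image"]); pickle.dump(c,open(n+"0.pkl","wb"))
    print(n,-c["R"].T@c["t"])
    for q in ["handle","pin_a","hub","hole_a","tongs_mid","clip_a","clip_seat"]:
        print(q,[(np.round(d["xy"]).tolist(),round(d["conf"],2)) for d in spot_in(n,q)])
print(current_clock())
E
```

```text
pics
scene [1.0622506  0.88215316 0.81656964]
handle [([276.0, 201.0], 0.84), ([311.0, 168.0], 0.4)]
pin_a [([322.0, 268.0], 0.83)]
hub [([320.0, 267.0], 0.64), ([228.0, 206.0], 0.53)]
hole_a [([273.0, 205.0], 0.91), ([369.0, 216.0], 0.51), ([326.0, 189.0], 0.5)]
tongs_mid []
clip_a [([437.0, 347.0], 0.71)]
clip_seat [([435.0, 348.0], 0.68)]
side [-0.06849025 -0.78821246  1.16469899]
handle [([390.0, 406.0], 0.61), ([386.0, 313.0], 0.56)]
pin_a [([310.0, 231.0], 0.69)]
hub [([306.0, 233.0], 0.89)]
hole_a [([392.0, 408.0], 0.77), ([213.0, 185.0], 0.66), ([384.0, 310.0], 0.6)]
tongs_mid [([327.0, 358.0], 0.8)]
clip_a [([217.0, 186.0], 0.58)]
clip_seat [([216.0, 189.0], 0.84), ([387.0, 312.0], 0.37)]
wrist [0.59954201 0.07236432 0.3837101 ]
handle [([286.0, 468.0], 0.57)]
pin_a [([338.0, 146.0], 0.94)]
hub [([338.0, 148.0], 0.93)]
hole_a [([288.0, 466.0], 0.73)]
tongs_mid [([183.0, 474.0], 0.66), ([337.0, 148.0], 0.53), ([459.0, 446.0], 0.16)]
clip_a []
clip_seat [([284.0, 466.0], 0.64)]
1.2
```

View pics/scene0.png

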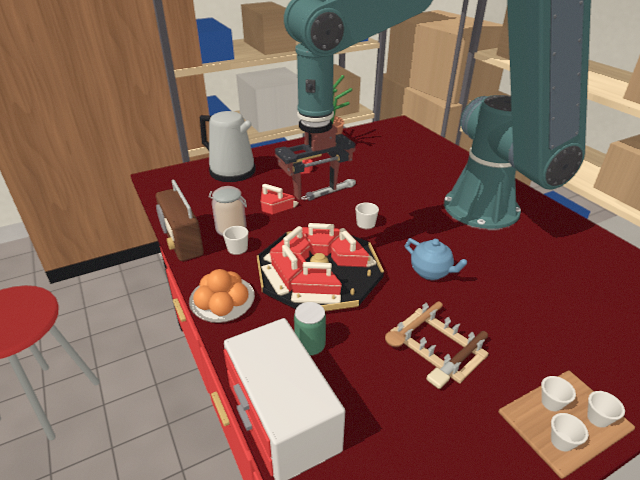

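View pics/side0.png

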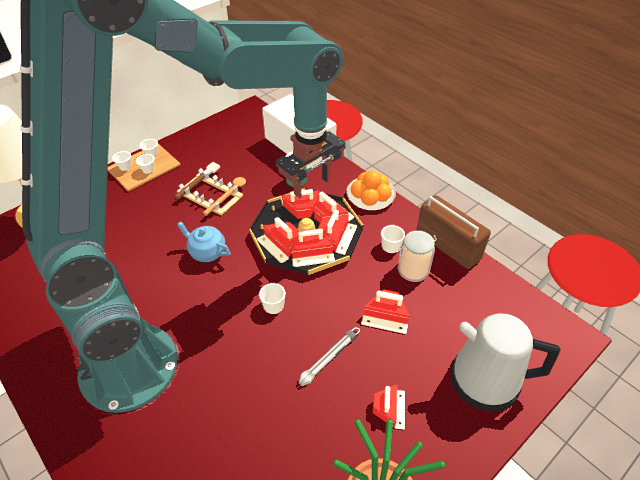

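View pics/wrist0.png

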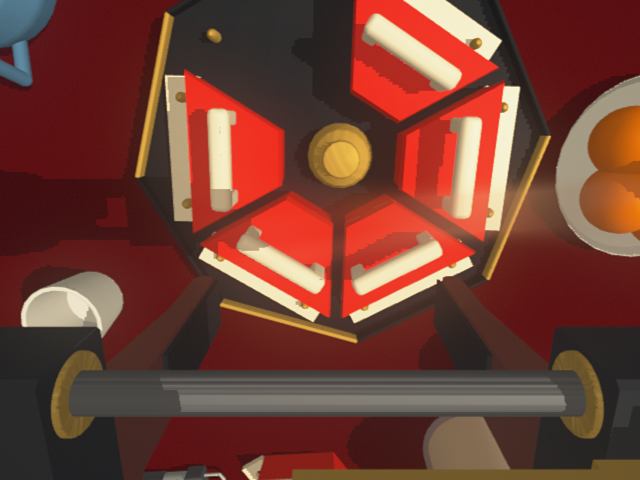

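The side view shows two loose red compartments, at (386,312) and (390,406). The tongs are at (328,358), and the clip rack is at (213,188). The empty bay faces the teapot side. Next I'll measure sizes in an orthographic map.

```bash
python3 - <<'E'
from h import *
import pickle
# ortho: x up(0.1..1.1), y left (-0.6..0.6), 1.5mm/px
res=0.0016; H=500;W=760
x0,y0=0.25,0.6
for names,out in [(["side0"],"o_side"),(["scene0"],"o_scene")]:
    best=np.full((H,W),-1.); im=np.zeros((H,W,3),np.uint8)
    for n in names:
        c=pickle.load(open(n+".pkl","rb")); P=cloud(c)
        ok=np.isfinite(P[...,2])&(P[...,2]<0.18)&(P[...,2]>-0.02)
        r=H-1-((P[...,0]-x0)/res); k=(y0-P[...,1])/res
        r=np.nan_to_num(r,nan=-1).astype(int);k=np.nan_to_num(k,nan=-1).astype(int)
        ok&=(r>=0)&(r<H)&(k>=0)&(k<W)
        for v,u in np.argwhere(ok):
            for dr in (0,1):
              for dk in (0,1):
                a,b=min(r[v,u]+dr,H-1),min(k[v,u]+dk,W-1)
                if P[v,u,2]>best[a,b]: best[a,b]=P[v,u,2]; im[a,b]=c["image"][v,u]
    for i in range(0,8):
        xx=int(H-1-(0.3+i*0.1-x0)/res)
        cv2.putText(im,f"{0.3+i*.1:.1f}",(0,xx),0,.4,(255,255,255),1)
    for i in range(-5,6): cv2.putText(im,f"{i*.1:.1f}",(int((y0-i*.1)/res),10),0,.4,(255,255,255),1)
    cv2.imwrite(f"pics/{out}.png",im)
c=pickle.load(open("side0.pkl","rb"))
P=cloud(c)
for cx,cy in [(386,312),(390,406)]:
    sub=P[cy-40:cy+40,cx-45:cx+45]; z=sub[...,2]
    s=sub.reshape(-1,3); s=s[s[:,2]>0.012]
    print(s[:,:].min(0),s.max(0), np.percentile(s[:,2],[50,90,99]))
a=c["image"][270:440,290:430]; cv2.imwrite("pics/crop0.png",cv2.resize(a,None,fx=4,fy=3.5,interpolation=2))
E
```

```text
[ 0.41669269 -0.37788833  0.01205238] [ 0.76073513 -0.25607488  0.08275467] [0.04144357 0.07081896 0.07855491]
[ 0.22542981 -0.6357024   0.01247981] [ 0.44241884 -0.46018156  0.25919013] [0.03774664 0.24308865 0.25504241]
```

View pics/o_side.png

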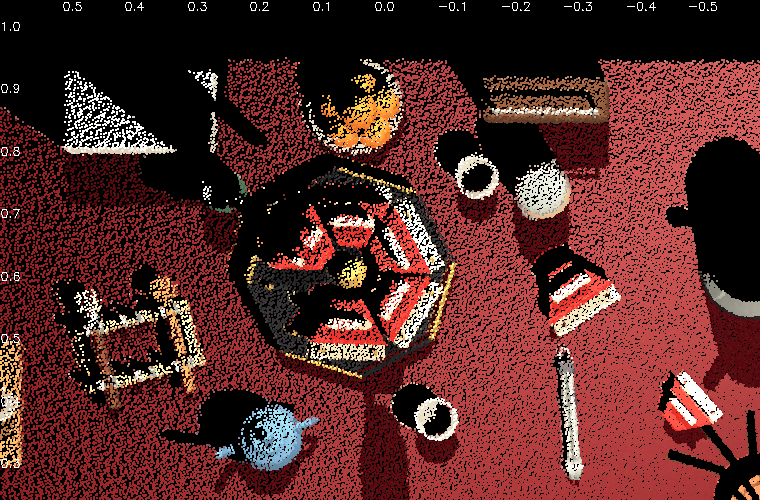

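View pics/o_scene.png

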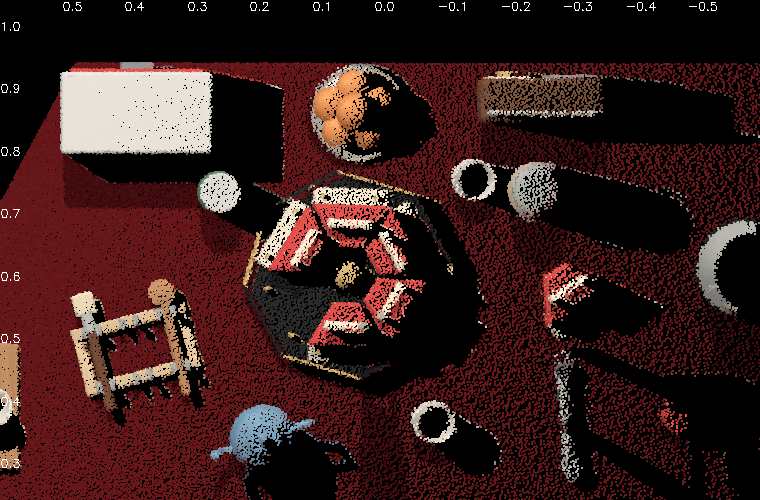

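View pics/crop0.png

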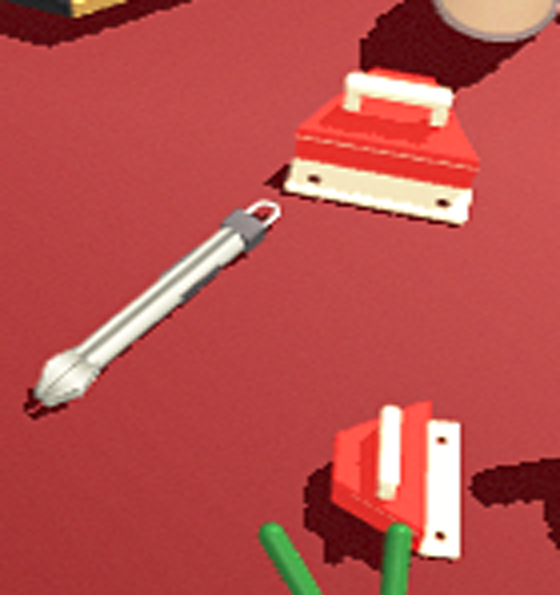

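Candidates for the compartment are the loose ones at side (386,312) and (390,406), plus the five fixed ones on the tray. The upper loose one at (386,312) has a flange about 116 mm wide and is clearly larger, so I choose it. The other two items have no look-alikes: the tongs are at (328,358), and the rack is the only clip rack. Next come close wrist views of both work areas.

```bash
python3 - <<'E'
from h import *
import pickle
q=current_orientation(); print(q)
for n,p in [("wA",[0.48,-0.37,0.30]),("wB",[0.53,0.2,0.30])]:
    move_ptp(p,q); c=capture("wrist"); cv2.imwrite(f"pics/{n}.png",c["image"]); pickle.dump(c,open(n+".pkl","wb"))
    print(n,-c["R"].T@c["t"],current_position(),c["R"][2])
    for k in ["handle","pin_a","hole_a","tongs_mid","clip_a","hub"]:
        print(k,[(np.round(d["xy"]).tolist(),round(d["conf"],2)) for d in spot_in("wrist",k)])
print(current_clock())
E
```

```text
[ 9.99999998e-01  2.57319718e-06 -6.94195849e-05 -8.98054187e-06]
wA [ 0.47996338 -0.296707    0.46081911] [ 0.4805688  -0.36880447  0.29966174] [ 0.00128851 -0.26676717 -0.96376015]
handle [([252.0, 302.0], 0.65), ([420.0, 138.0], 0.56)]
pin_a [([227.0, 130.0], 0.33)]
hole_a [([246.0, 302.0], 0.88), ([426.0, 134.0], 0.64)]
tongs_mid [([224.0, 130.0], 0.71)]
clip_a []
hub []
wB [0.53006045 0.27156974 0.46102286] [0.53045434 0.1991045  0.29996842] [ 0.00098643 -0.2679491  -0.96343257]
handle []
pin_a [([386.0, 290.0], 0.8)]
hole_a [([140.0, 215.0], 0.37)]
tongs_mid [([136.0, 216.0], 0.34)]
clip_a [([316.0, 58.0], 0.68)]
hub [([385.0, 292.0], 0.91)]
5.4333
```

View pics/wA.png

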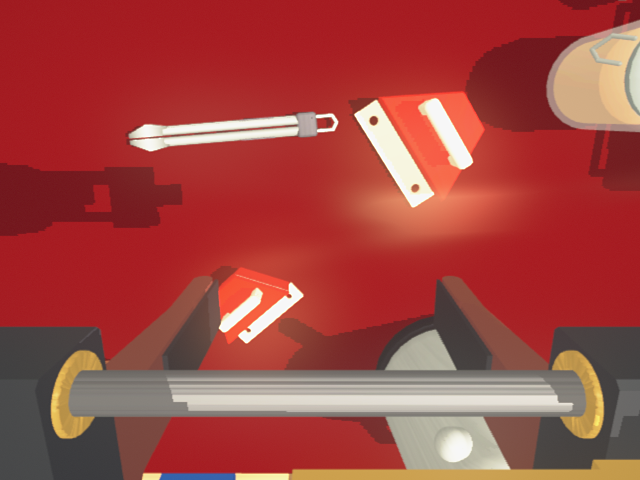

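View pics/wB.png

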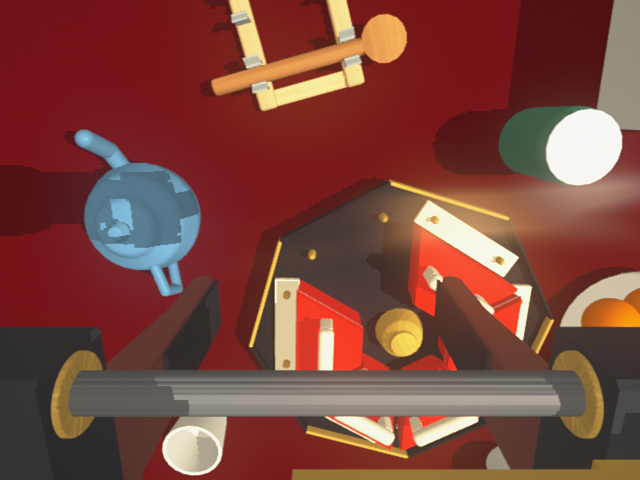

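In wA, the large compartment's holes are at (374,121) and (415,188), its handle runs from (430,104) to (464,164), and the tongs run from (130,137) to (338,123). In wB, the empty bay's pins are at (312,254) and (384,217). Next I'll refine these.

```bash
python3 - <<'E'
from h import *
import pickle
A=pickle.load(open("wA.pkl","rb"));B=pickle.load(open("wB.pkl","rb"))
# holes
g=A["image"]; hsv=cv2.cvtColor(g,cv2.COLOR_BGR2HSV)
def cent(m,cx,cy,r):
    mm=np.zeros_like(m);mm[cy-r:cy+r+1,cx-r:cx+r+1]=m[cy-r:cy+r+1,cx-r:cx+r+1]
    v,u=np.nonzero(mm);return u.mean(),v.mean(),len(u)
dark=(g.max(2)<150)
H=[]
for cx,cy in [(374,121),(415,188)]:
    u,v,n=cent(dark,cx,cy,7); X=w(A,u,v,0.006);H.append(X); print("hole",u,v,n,X)
H=np.array(H);d=H[0]-H[1];print("dist",np.linalg.norm(d))
y=d/np.linalg.norm(d); x=np.array([y[1],-y[0],0]); 
print("yaw",np.arctan2(x[1],x[0]),"handle",H.mean(0)+0.043*x, H.mean(0))
P=cloud(A)
hi=P[70:200,400:490].reshape(-1,3);hi=hi[hi[:,2]>0.066]; r=cv2.minAreaRect((hi[:,:2]*1000).astype(np.float32));print("handle rect",r,np.median(hi[:,2]), )
# tongs
sub=P[105:160,125:345].reshape(-1,3)
t=sub[(sub[:,2]>0.009)];print(len(t));r=cv2.minAreaRect((t[:,:2]*1000).astype(np.float32));print("tongs",r)
for X in [w(A,130,137,0.01),w(A,338,123,0.01),w(A,300,126,.01),w(A,317,125,.01)]:print(X)
# pins
g=B["image"]
cv2.imwrite("pics/pins.png",cv2.resize(g[195:275,290:410],None,fx=6,fy=6,interpolation=2))
cv2.imwrite("pics/tg.png",cv2.resize(A["image"][100:160,120:350],None,fx=3.4,fy=3.4,interpolation=2))
P=cloud(B)
for cx,cy in [(312,254),(384,217)]:
    print(P[cy-6:cy+7:2,cx-6:cx+7:2,2].round(3)); print(w(B,cx,cy,0.040),w(B,cx,cy,.03))
E
```

```text
hole 373.1860465116279 120.16279069767442 43 [ 0.52764671 -0.3005253   0.006     ]
hole nan nan 0 [nan nan nan]
dist nan
yaw nan handle [nan nan nan] [nan nan nan]
handle rect ((586.642822265625, -311.7071838378906), (14.513314247131348, 67.68743896484375), 33.937095642089844) 0.07452871254613609
3727
tongs ((384.7461853027344, -311.2012939453125), (210.81016540527344, 25.243947982788086), 4.517357349395752)
[ 0.27936024 -0.31743386  0.01      ]
[ 0.49166063 -0.30331608  0.01      ]
[ 0.45312045 -0.30631356  0.01      ]
[ 0.47037687 -0.30530741  0.01      ]
[[0.022 0.023 0.024 0.024 0.023 0.024 0.023]
 [0.023 0.023 0.026 0.027 0.025 0.024 0.023]
 [0.021 0.028 0.033 0.033 0.03  0.023 0.023]
 [0.023 0.036 0.036 0.036 0.034 0.025 0.023]
 [0.024 0.036 0.039 0.038 0.036 0.023 0.024]
 [0.023 0.034 0.04  0.04  0.037 0.022 0.023]
 [0.023 0.024 0.022 0.022 0.023 0.021 0.022]]
[0.51518211 0.13467441 0.04      ] [0.51482873 0.13142291 0.03      ]
[[0.025 0.023 0.024 0.021 0.022 0.023 0.023]
 [0.024 0.023 0.027 0.024 0.022 0.023 0.023]
 [0.023 0.03  0.032 0.036 0.023 0.023 0.022]
 [0.022 0.036 0.039 0.038 0.037 0.024 0.024]
 [0.024 0.035 0.039 0.039 0.038 0.023 0.022]
 [0.024 0.023 0.038 0.04  0.036 0.022 0.022]
 [0.022 0.022 0.023 0.023 0.024 0.024 0.023]]
[0.58778813 0.17358321 0.04      ] [0.58915925 0.17125587 0.03      ]<stdin>:8: RuntimeWarning: Mean of empty slice.
  ret = ret.dtype.type(ret / rcount)
```

View pics/pins.png

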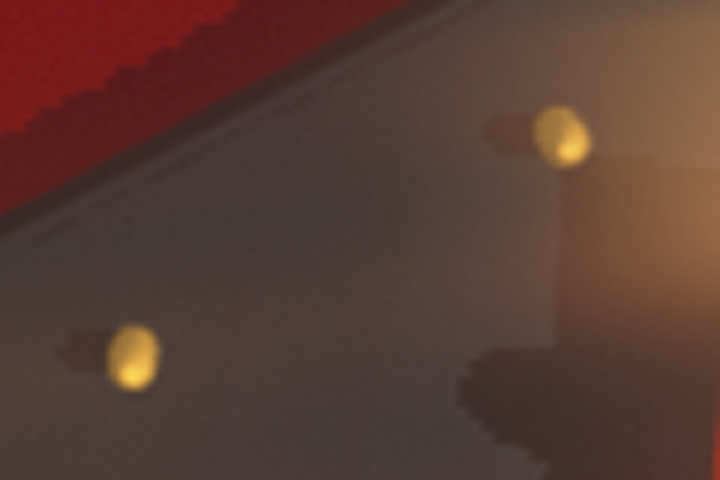

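View pics/tg.png

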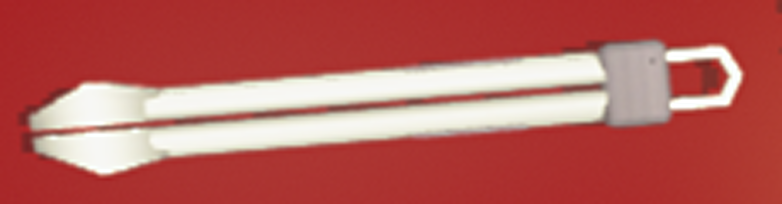

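```bash
python3 - <<'E'
from h import *
import pickle
A=pickle.load(open("wA.pkl","rb"));B=pickle.load(open("wB.pkl","rb"))
def cent(m,u0,v0,r):
    mm=np.zeros(m.shape,bool);mm[v0-r:v0+r+1,u0-r:u0+r+1]=m[v0-r:v0+r+1,u0-r:u0+r+1]
    v,u=np.nonzero(mm);return u.mean(),v.mean(),len(u)
g=A["image"];H=[]
for cx,cy in [(374,121),(415,188)]:
    m=(g[...,1]<165)&(g[...,0]<165); u,v,n=cent(m,cx,cy,6 if cx<400 else 5); H.append(w(A,u,v,0.006)); print("hole",u,v,n,H[-1])
    print(g[cy-6:cy+7:2,cx-6:cx+7:2,0])
H=np.array(H);d=H[0]-H[1];print("dist",np.linalg.norm(d)); y=d/np.linalg.norm(d);x=np.array([y[1],-y[0],0]);print("yaw",np.arctan2(x[1],x[0]),H.mean(0)+.043*x)
g=B["image"].astype(int);m=(g[...,2]-g[...,0]>60);p=[]
for cx,cy in [(312,254),(384,217)]:
    u,v,n=cent(m,cx,cy,7);print(u,v,n);p.append(w(B,u,v,.0325))
b,a=p;d=a-b;print("pins a,b",a,b,"dist",np.linalg.norm(d))
y=d/np.linalg.norm(d);x=np.array([y[1],-y[0],0]);mid=(a+b)/2
print("yaw",np.arctan2(x[1],x[0]),"mid",mid,"handle",mid+.043*x,"hub",mid+.125*x)
move_ptp([0.47,0.33,0.30],current_orientation())
c=capture("wrist"); cv2.imwrite("pics/wC.png",c["image"]); pickle.dump(c,open("wC.pkl","wb"))
for k in ["clip_a","clip_seat"]:
        print(k,[(np.round(d["xy"]).tolist(),round(d["conf"],2)) for d in spot_in("wrist",k)])
E
```

```text
hole 373.26153846153846 120.2 65 [ 0.52772485 -0.30056188  0.006     ]
[[227 227 202 192 213 227 227]
 [226 148  48  45  99 207 227]
 [215  60  48  49  50 170 223]
 [200  56  50  51  49 172 225]
 [224 110  48  48  85 212 226]
 [226 220 151 138 213 225 226]
 [228 226 227 227 226 226 226]]
hole 414.7959183673469 187.6122448979592 49 [ 0.57398175 -0.36975602  0.006     ]
[[222 222 223 223 223 223 222]
 [222 223 162  97 142 211 222]
 [222 162  70  71  71 163 219]
 [220 125  74  77  75 155 217]
 [220 154  78  80 108 192 218]
 [244 213 155 153 193 214 218]
 [244 230 231 231 230 233 249]]
dist 0.0832317800651535
yaw 0.5892768829314313 [ 0.58660104 -0.31126127  0.006     ]
311.67123287671234 254.21917808219177 73
383.44444444444446 217.45679012345678 81
pins a,b [0.5882657  0.17135975 0.0325    ] [0.51457094 0.13199543 0.0325    ] dist 0.08354918895260367
yaw -1.0802004686686275 mid [0.55141832 0.15167759 0.0325    ] handle [0.57167784 0.11374934 0.0325    ] hub [0.61031226 0.04142106 0.0325    ]
clip_a [([378.0, 108.0], 0.56)]
clip_seat [([372.0, 110.0], 0.63)]
```

View pics/wC.png

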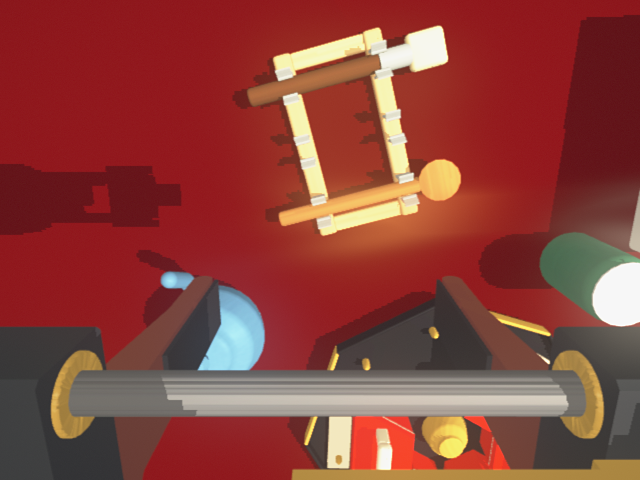

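Clip leaves in wC: the empty pair is at (302,140)/(308,162) on the left and (391,114)/(397,138) on the right. The brush is above and the spoon below.

```bash
python3 - <<'E'
from h import *
import pickle
C=pickle.load(open("wC.pkl","rb"))
cv2.imwrite("pics/clips.png",cv2.resize(C["image"][95:185,280:420],None,fx=5.5,fy=5.5,interpolation=2))
P=cloud(C)
roi=P[100:180,285:415]; 
vv,uu=np.nonzero(roi[...,2]>0.0335)
pts=roi[vv,uu]
n,l=cv2.connectedComponents(((roi[...,2]>0.03)).astype(np.uint8))
for i in range(1,n):
    q=roi[l==i]; vu=np.argwhere(l==i).mean(0)[::-1]+[285,100]
    if len(q)>8: print(len(q),vu.round(1),q.mean(0).round(4),q.min(0).round(4),q.max(0).round(4))
E
```

```text
50 [290.3 101.5] [0.4357 0.4151 0.0387] [0.4305 0.4128 0.036 ] [0.4429 0.4165 0.0414]
144 [392.  115.2] [0.532  0.4028 0.0359] [0.5246 0.3974 0.0301] [0.5395 0.4085 0.0409]
153 [397.  138.9] [0.5377 0.3808 0.0358] [0.5305 0.3753 0.0302] [0.545  0.3862 0.0409]
137 [301.2 139.4] [0.4453 0.3802 0.0359] [0.4375 0.3746 0.0301] [0.4527 0.3855 0.0409]
145 [307.5 162.5] [0.4511 0.3581 0.0357] [0.4436 0.3521 0.0305] [0.4585 0.364  0.0409]
77 [406.1 176.7] [0.5479 0.3446 0.0378] [0.5406 0.3417 0.0326] [0.5548 0.3485 0.041 ]
```

View pics/clips.png

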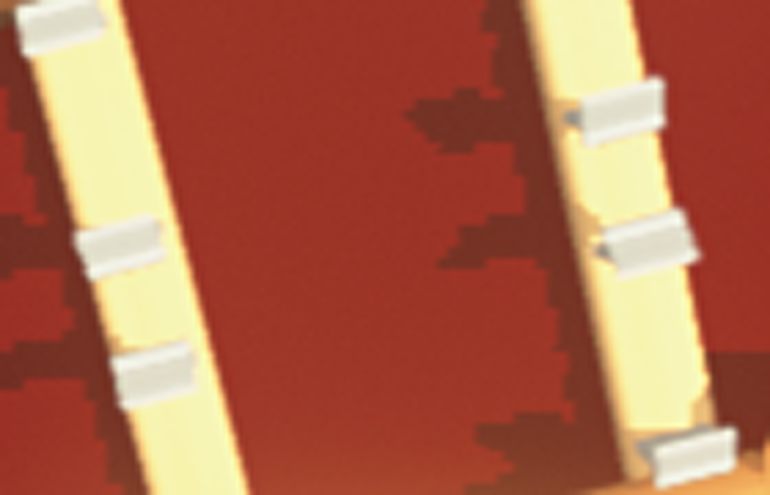

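```bash
cat >> h.py <<'E'
from scipy.spatial.transform import Rotation as Ro
def Q(yaw): return (Ro.from_euler('z',yaw)*Ro.from_euler('x',np.pi)).as_quat()
E
python3 - <<'E'
from h import *
q=Q(0.590)
x,y=0.5866,-0.3115
for p,qq in [([x,y,.2],q),([.5717,.1137,.25],Q(-1.080)),([.380,-.311,.1],Q(1.644)),([.380,-.311,.1],Q(-1.5)),([.4915,.3805,.1],Q(-1.315)),([.4915,.3805,.1],Q(1.827))]:
    j=inverse_kinematics(p,qq); print(None if j is None else np.round(j,2))
move_ptp([x,y,.15],q); move_gripper(0.05)
print(servo_line([x,y,.051],rate=.1,contact_N=6), current_position())
move_gripper(0.0); print(current_finger_gap(), current_clock())
servo_line([x,y,.27],rate=.2)
print(current_finger_gap(),current_force(),current_clock())
for n in ["wrist","side"]:
    c=capture(n); cv2.imwrite(f"pics/g_{n}.png",c["image"])
E
```

```text
[-0.59  0.47  1.39 -0.    1.28 -1.18]
[ 0.08  0.31  1.51 -0.    1.32  1.16]
[-0.83  0.36  1.88  0.    0.9  -2.47]
[-0.83  0.36  1.88 -0.    0.9   0.67]
[0.55 0.52 1.59 0.   1.04 1.86]
[ 0.55  0.52  1.59 -0.    1.04 -1.28]
False [ 0.58716329 -0.31186468  0.05172412]
0.013602860247214197 11.1333
0.013678298823266113 [ 0.35283052  0.70838664 -3.3021473 ] 12.375
```

View pics/g_wrist.png

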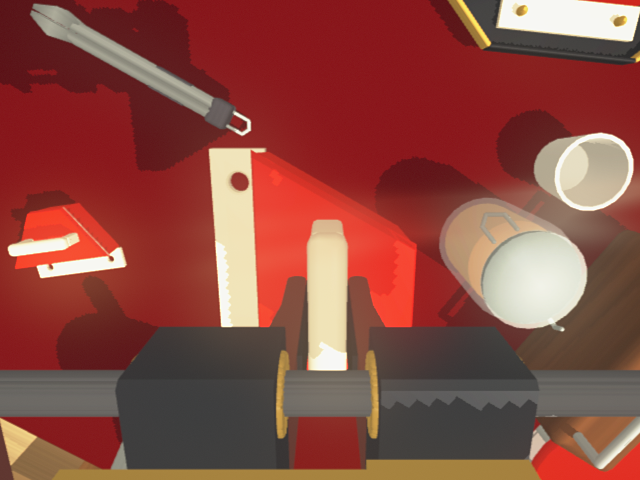

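View pics/g_side.png

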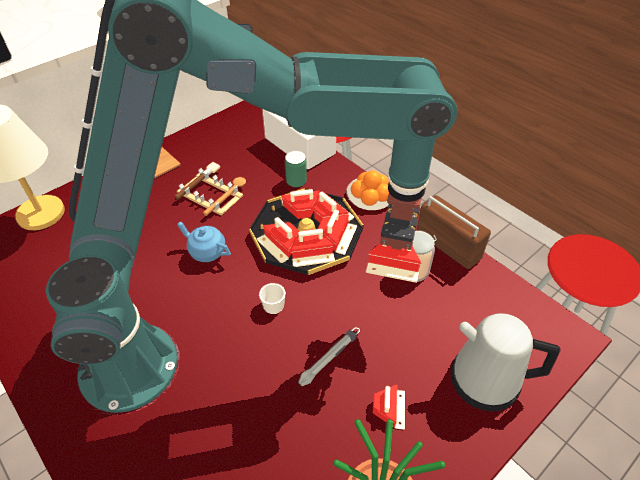

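Held squarely, with hole_a visible at (239,181). Next I'll hover beside the bay in the final orientation, so that one wrist picture shows both hole_a and pin_a.

```bash
python3 - <<'E'
from h import *
import pickle
yaw=-1.080; ex=np.array([np.cos(yaw),np.sin(yaw)]); ey=np.array([-ex[1],ex[0]])
T=np.array([.5717,.1137]); p=T+.045*ex-.03*ey
move_ptp([*p,.20],Q(yaw)); 
c=capture("wrist");pickle.dump((c,current_position(),current_orientation()),open("hov.pkl","wb"))
cv2.imwrite("pics/hov.png",c["image"]);print(current_position(),current_clock())
s=capture("scene");cv2.imwrite("pics/hov_s.png",s["image"])
E
```

```text
[0.56684146 0.05939886 0.2001118 ] 14.4583
```

View pics/hov.png

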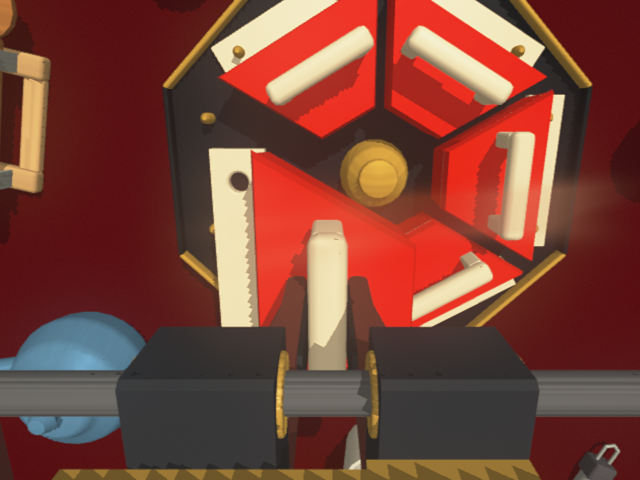

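Pin_a is at (208,118), hole_a at (239,181), and pin_b at about (211,228), half hidden. I'll compute the correction, then lower.

```bash
python3 - <<'E'
from h import *
import pickle
c,pos,ori=pickle.load(open("hov.pkl","rb")); g=c["image"].astype(int)
yaw=Ro.from_quat(ori).as_matrix()[:2,0]; yaw=np.arctan2(yaw[1],yaw[0]);ex=np.array([np.cos(yaw),np.sin(yaw)]); ey=np.array([-ex[1],ex[0]])
def cent(m,u0,v0,r):
    v,u=np.nonzero(m[v0-r:v0+r+1,u0-r:u0+r+1]);return u.mean()+u0-r,v.mean()+v0-r,len(u)
u,v,n=cent(g[...,2]-g[...,0]>55,208,118,9);print(u,v,n);a=w(c,u,v,.0325)
m=(g[...,1]<150); u,v,n=cent(m,239,181,10);print(u,v,n)
cv2.imwrite("pics/h2.png",cv2.resize(c["image"][100:245,180:270],None,fx=4,fy=4,interpolation=2))
for z in (.153,.155,.157):
    h=w(c,u,v,z); r=h[:2]-pos[:2]; print("hole_a in tool axes",r@ex,r@ey,"expected -.043 .042; err handle:",)
rp=a[:2]-pos[:2];print("pin_a",a,rp@ex,rp@ey, "yaw",yaw)
h=w(c,u,v,.155); print("TCP target xy by rel:",pos[:2]+(a-h)[:2], "vs .5717,.1137")
P=cloud(c); print("range z flange",np.nanmedian(P[190:200,225:232,2]), "floor",np.nanmedian(P[130:145,185:200,2]))
E
```

```text
207.42962962962963 117.62962962962963 135
239.10197368421052 181.07236842105263 304
hole_a in tool axes -0.04203629571487059 0.042107696783967065 expected -.043 .042; err handle:
hole_a in tool axes -0.041629912696429495 0.04239800017573355 expected -.043 .042; err handle:
hole_a in tool axes -0.041223529677988396 0.04268830356750003 expected -.043 .042; err handle:
pin_a [0.58869044 0.17006724 0.0325    ] -0.0873172295199503 0.07141826777755944 yaw -1.0801460826764746
TCP target xy by rel: [0.57091027 0.11337063] vs .5717,.1137
range z flange 0.15406558400938983 floor 0.02300922883839472
```

View pics/h2.png

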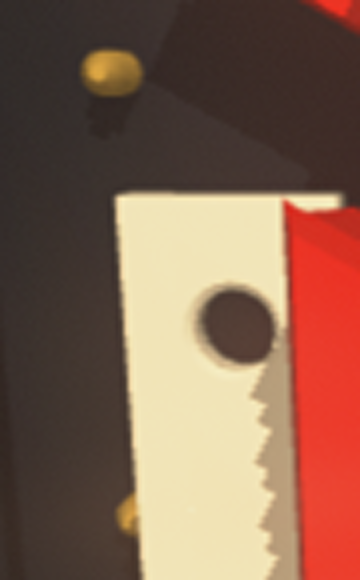

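```bash
python3 - <<'E'
from h import *
q=Q(-1.080); T=[.5713,.1136]
servo_line([*T,.20],q,rate=.15); servo_line([*T,.105],q,rate=.15)
print(current_position(),current_force())
r=servo_line([*T,.0745],q,rate=.03,contact_N=5)
print(r,current_position(),current_force(),current_torque(),current_clock())
for n in ["scene","side"]:
    c=capture(n); cv2.imwrite(f"pics/ins_{n}.png",c["image"])
    if n=="scene": cv2.imwrite("pics/ins_c.png",cv2.resize(c["image"][210:310,290:390],None,fx=5,fy=5))
E
```

```text
[0.57200417 0.11325443 0.10562223] [ 0.63642504 -0.42034356 -2.67122615]
True [0.57097227 0.11359825 0.0751042 ] [ 0.04492791 -0.67264129  5.89858804] [0.10007615 0.09533918 0.01941801] 16.7333
```

View pics/ins_c.png

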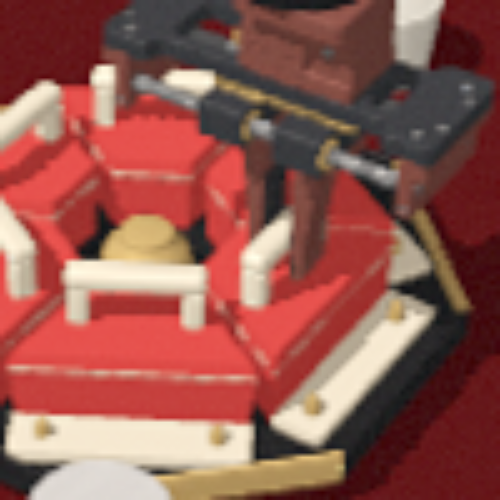

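Seated: TCP z is 0.075 with firm contact, and both pins show through the flange holes at crop (313,403) and (396,310). I'll release, check and go to the tongs.

```bash
python3 - <<'E'
from h import *
import pickle
T=[.5713,.1136]
move_gripper(0.04); servo_line([*T,.20],rate=.2)
q=Q(-1.498); X=[.380,-.3107]
c=capture("wrist"); cv2.imwrite("pics/rel.png",c["image"])
move_ptp([*X,.12],q); 
c=capture("wrist"); cv2.imwrite("pics/tgh.png",c["image"])
s=capture("scene"); pickle.dump(s,open("s2.pkl","wb"))
s=capture("side"); pickle.dump(s,open("side2.pkl","wb"));cv2.imwrite("pics/side2.png",s["image"])
print(current_clock(),current_position())
E
```

```text
20.15 [ 0.38072746 -0.31025933  0.12015867]
```

View pics/rel.png

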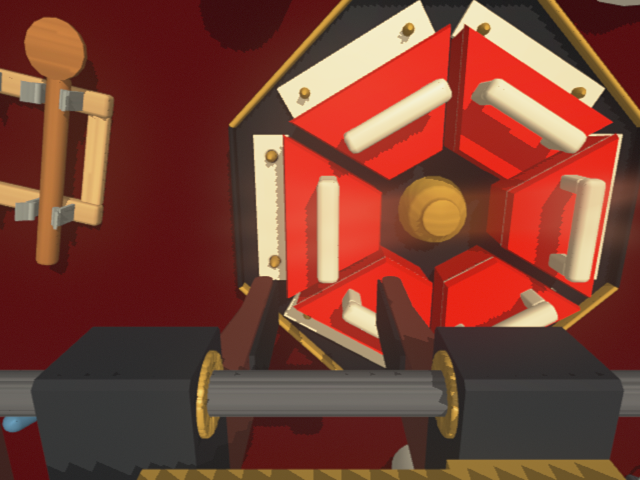

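View pics/tgh.png

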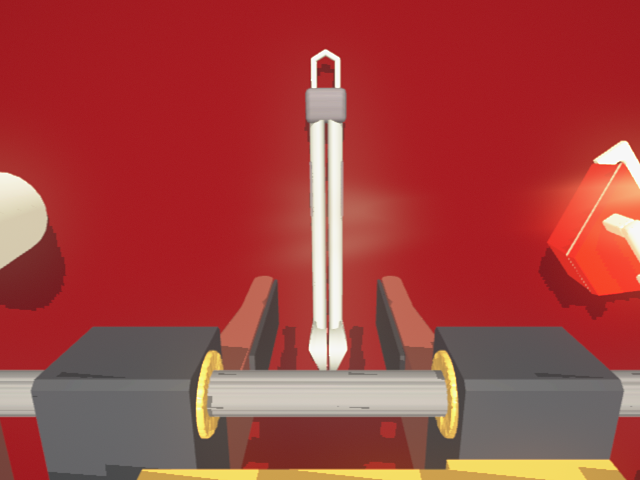

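View pics/side2.png

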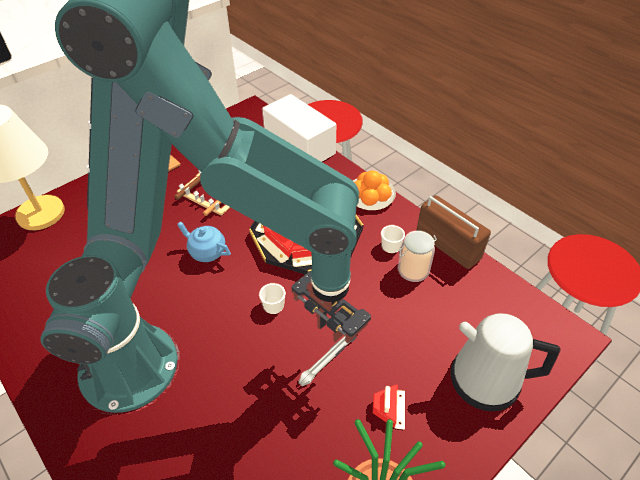

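In rel.png the compartment is released and seated flat, with pins through both holes at (271,156) and (275,262). I'll recheck the tongs from this view at (325,50)–(328,370).

```bash
python3 - <<'E'
from h import *
c=capture("wrist")
for u,v in [(325,50),(326,90),(326,105),(326,121),(327,200),(327,260)]: print((u,v),w(c,u,v,.01).round(4))
print(px(c,[.380,-.3107,.01]),current_orientation())
E
```

```text
(325, 50) [ 0.4904 -0.3017  0.01  ]
(326, 90) [ 0.4684 -0.304   0.01  ]
(326, 105) [ 0.4598 -0.3046  0.01  ]
(326, 121) [ 0.4505 -0.3053  0.01  ]
(327, 200) [ 0.4019 -0.3095  0.01  ]
(327, 260) [ 0.3616 -0.3126  0.01  ]
[326.27060074 233.11499581] [ 7.32838358e-01 -6.80402757e-01  1.67469240e-04 -1.23036257e-05]
```

```bash
python3 - <<'E'
from h import *
q=Q(-1.490); X=[.3797,-.3108]
servo_line([*X,.05],q,rate=.15)
print(servo_line([*X,.004],q,rate=.06,contact_N=6)); z0=current_position()[2]
move_gripper(0.0); print(z0,current_position(),current_finger_gap(),current_force())
servo_line([*X,.16],rate=.2)
S=[.4915,.3805]
move_ptp([*S,.16],Q(-1.314)); servo_line([*S,.075],rate=.15)
print(current_position(),current_finger_gap(),current_force(),current_clock())
c=capture("wrist");cv2.imwrite("pics/ch.png",c["image"])
import pickle;pickle.dump((c,z0),open("ch.pkl","wb"))
s=capture("scene");cv2.imwrite("pics/ch_s.png",cv2.resize(s["image"][270:400,350:520],None,fx=4,fy=4))
for u,v in [(320,233)]: print(px(c,[*S,.022]))
E
```

```text
False
0.004044383051577498 [ 0.37982274 -0.31089429  0.00426412] 0.019248072865399875 [-0.36118458  0.0355401   3.29241486]
[0.49215644 0.38061239 0.07555207] 0.019179387497584972 [ 0.03333015  0.53843954 -0.75219048] 26.3333
[325.41077337 260.871717  ]
```

View pics/ch.png

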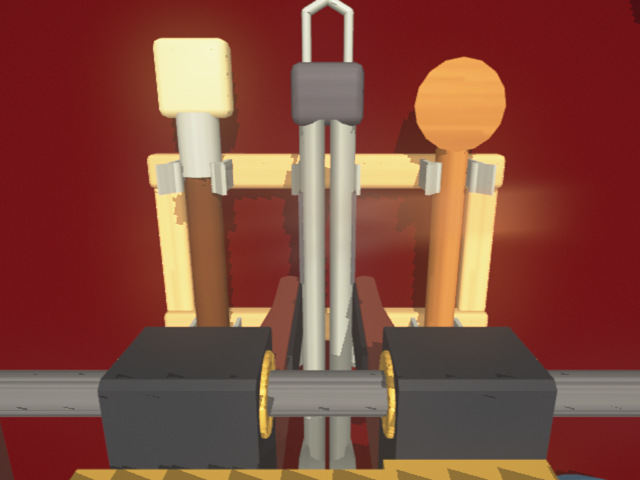

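View pics/ch_s.png

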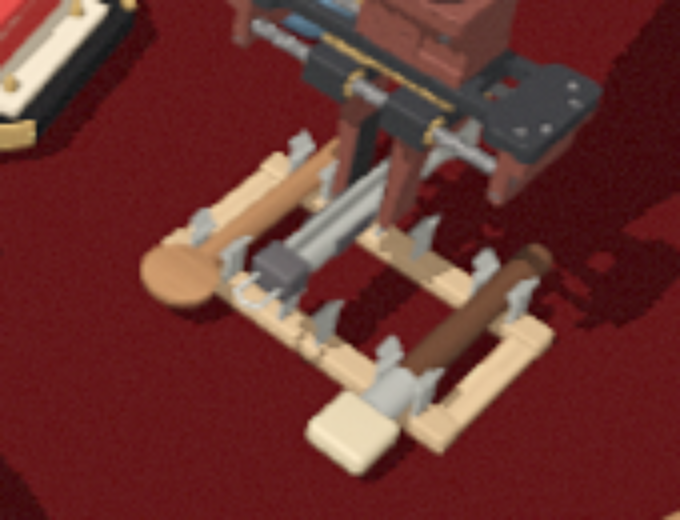

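Aligned: the far clip's leaves are at (297,178) and (356,178), midpoint 326.5, and the bar axis is at about 327. I'll push down.

```bash
python3 - <<'E'
from h import *
S=[.4915,.3805]
servo_line([*S,.038],rate=.1)
print(current_position(),current_force())
print(servo_line([*S,.0145],rate=.03,contact_N=32),current_position(),current_force(),current_finger_gap(),current_clock())
c=capture("wrist");cv2.imwrite("pics/in.png",c["image"])
P=cloud(c)
for v in range(130,320,30): print(v,P[v,[310,315,338,343],2].round(4))
E
```

```text
[0.4914627  0.38053352 0.03797555] [ 1.25573257  0.04157587 -1.60406765]
False [0.49230036 0.38107895 0.01612258] [-1.76747704 -0.87133215 13.4052774 ] 0.019068613820523928 27.8833
130 [0.0293 0.0307 0.0309 0.0293]
160 [0.0288 0.0297 0.0306 0.03  ]
190 [0.0296 0.0308 0.0303 0.0294]
220 [0.0289 0.03   0.0298 0.029 ]
250 [0.0297 0.0302 0.031  0.0285]
280 [0.0293 0.0298 0.0302 0.0294]
310 [0.0291 0.0303 0.0306 0.0293]
```

View pics/in.png

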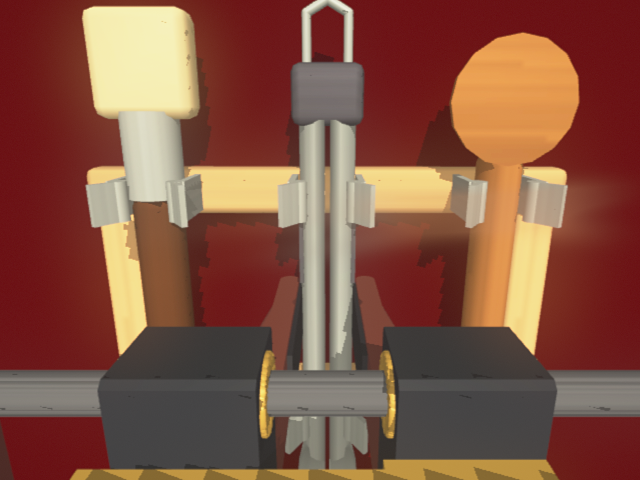

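Home: the bar top reads about 0.031 and is level, and the leaves have closed over it. I'll release, retreat and check everything.

```bash
python3 - <<'E'
from h import *
import pickle
S=[.4915,.3805]
move_gripper(0.038); servo_line([*S,.16],rate=.15)
move_ptp([.46,.28,.32],Q(-0.6)); 
print(current_clock(),current_force())
for n in ["wrist","scene","side"]:
    c=capture(n);pickle.dump(c,open(f"f_{n}.pkl","wb"));cv2.imwrite(f"pics/f_{n}.png",c["image"])
E
```

```text
30.3917 [ 0.57948774 -0.71836624  0.32577765]
```

View pics/f_wrist.png

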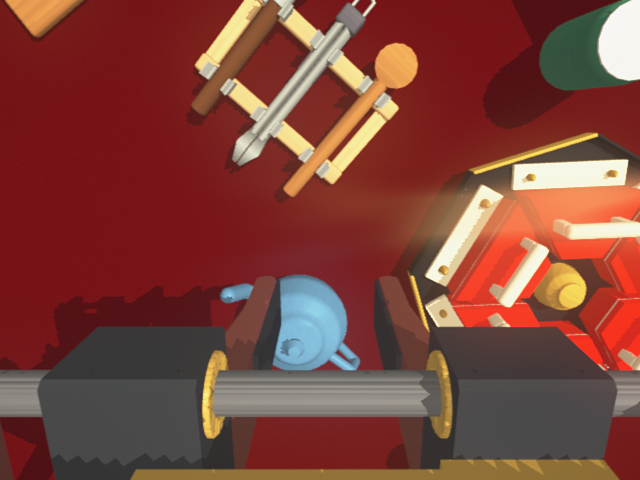

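View pics/f_scene.png

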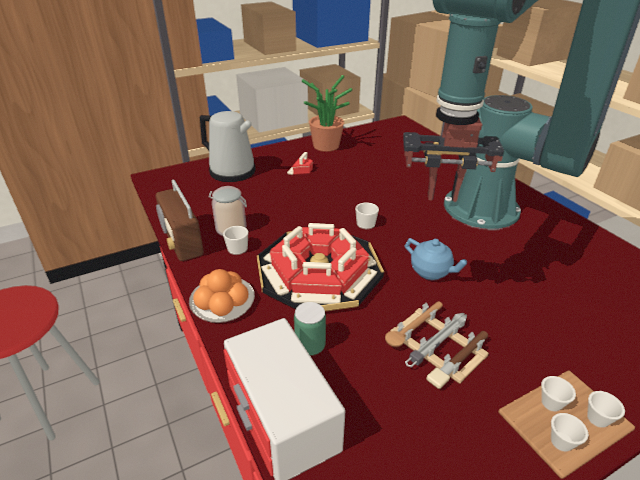

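```bash
python3 - <<'E'
from h import *
import pickle
c=pickle.load(open("f_wrist.pkl","rb"));P=cloud(c)
S=np.array([.4915,.3805]);yaw=.257;ex=np.array([np.cos(yaw),np.sin(yaw)]);ey=np.array([-ex[1],ex[0]])
d=P[...,:2]-S;a=d@ex;b=d@ey;z=P[...,2]
m=(abs(a)<.035)&(abs(b)<.02)&(z>.02)
print("tongs bar: y mid",(b[m].min()+b[m].max())/2,"slope",np.polyfit(a[m],b[m],1)[0],"ztop",np.percentile(z[m],95), "z slope",np.polyfit(a[m],z[m],1)[0])
m=(abs(b)<.013)&(z>.015)&(abs(a)<.13);print("x min (jaw tip, expect -.100)",a[m].min())
T=np.array([.5713,.1136]);yaw=-1.08;ex=np.array([np.cos(yaw),np.sin(yaw)]);ey=np.array([-ex[1],ex[0]])
for f in ["f_wrist","f_scene"]:
    P=cloud(pickle.load(open(f+".pkl","rb")));z=P[...,2];d=P[...,:2]-T;a=d@ex;b=d@ey
    m=(abs(a+.043)<.009)&(abs(b)<.03);print(f,"flange z (exp .030)",np.median(z[m]),m.sum(),"slope b",np.polyfit(b[m],z[m],1)[0])
    m=(abs(a-.022)<.008)&(abs(b)<.02);print("lid z (exp .068)",np.median(z[m]))
E
```

```text
tongs bar: y mid -0.0002559505651019891 slope 0.006557454501144501 ztop 0.03177929998940394 z slope 0.003938391656036606
x min (jaw tip, expect -.100) -0.09929285664458815
f_wrist flange z (exp .030) 0.029121943747192063 870 slope b 0.00040263825639883465
lid z (exp .068) 0.06725123447997586
f_scene flange z (exp .030) 0.031187596666478454 115 slope b 0.036921372663793306
lid z (exp .068) 0.0695371984415785
```

All within tolerance, so I'm handing in.

```bash
python3 -c "
from bench import *
print(current_qvel(),current_clock()); print(close_job())"
```

```text
[ 0.00012809 -0.0027471  -0.00600013 -0.00130177  0.00179469 -0.00521792] 30.5417
the job is handed in; nothing more can be done
None
```

I seated the large red compartment in the empty bay with both pins up through its flange holes. The tongs are snapped into the middle clips. Both are released, the gripper is clear, and I handed the job in at about 30.5 s.

**Compartment:** both pins show in their holes. In the last wrist view the flange top is at 29.1 mm (30 expected), the lid at 67.3 mm (68 expected), and the flange is level along its width. The scene camera gave 31.2 and 69.5 mm with a flange slope of 0.037. That slope comes from only 115 depth points; it disagrees with the wrist view and I put it down to noise.

**Tongs:** the bar is 0.3 mm off the clip line, turned 0.007 rad, about 1 mm off along its length, and its top is at 31.8 mm (32 expected).

**Other objects:** the teapot, cups, jar and tin look unmoved in the final scene picture. I checked that by eye only and did not measure it. No other check failed.

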